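Change the sharpening stone in its clamp holder

TASK

Change the sharpening stone: swing the holder's clamp lever right up to free the thin worn stone, lay the worn stone flat in the shallow steel tray, and lay the thick full-length stone from the draining mat squarely in the holder's bed in its place. Then swing the lever fully back down so that the new stone is clamped. Set the stones down gently, they chip if they are dropped or banged, and leave the short slip stone and everything else where it is.

Things in the scene. Friction and masses are not known exactly. Their poses are not given: they have to be found in the camera images.
- clamp_lever (a joint): angle of the holder's cam lever (rad). 0 = shut: it points along the bed's +x, away from the stone, rising 0.2 rad above level. Grows as the tip swings up and over towards the stone, to a stop at 1.7, just past upright. Stays where it is left (about 2 N at the tip moves it). Its cam holds the jaw back by 6.5 mm per rad. Starts at 0 to 0.06.
- lever_hinge (a point): the lever's hinge pin, fixed on the holder 116.5 mm along +x from the bed centre, 36 mm above the worktop; axes as stone_bed, the pin lies along y. The black cheeks beside it are 64 mm wide overall, reach 46 mm above the worktop and 145 mm from the bed centre.
- lever_grip (a point): point on the lever's ribbed outer part, 66 mm from the hinge pin along the lever, turning with it. The lever is a plain aluminium bar 14 mm wide (along the bed's y), 9 mm thick, 84 mm long from the pin; fingers can pinch its sides from above. Shut, this point is 49 mm above the worktop.
- stone_bed (a point): centre of the stone's place on the fixed holder's two rails, 22 mm above the worktop; x along the holder to its lever, z up. Rubber-faced stop at x = -75 mm; sliding jaw at +74.6 mm shut, +85 mm open; both 10 mm above the rails, 64 mm wide. Rails are 40 mm wide overall, so fingers fit beside a stone. Shutting the lever pushes a stone lying between them against the stop.
- clamp_jaw: the holder's sliding aluminium jaw with its rubber face, moved only by the lever; origin at the middle of the lower edge of that face, on the rails. Shut with a 150 mm stone in the bed, it presses on the stone end with roughly 10 to 30 N.
- worn_stone: worn grey sharpening stone, 149.6 x 50 x 14 mm (x, y, z), 0.15 to 0.3 kg, with dark smears on top. Origin at the centre of its underside, x along its length, z up. It starts in the holder's bed.
- fresh_stone: unworn grey sharpening stone, 150 x 50 x 22 mm (x, y, z), 0.24 to 0.48 kg. Origin at the centre of its underside, x along its length, z up. It starts flat on the draining mat; either end may point either way in the holder.
- tray: shallow brushed-steel tray, fixed, 250 x 140 mm (x, y), rim 12 mm high, walls 3 mm, inner floor 3 mm above the worktop; empty. Origin at the centre of its underside, x along its length.
- slip_stone: short grey slip stone, 100 x 34 x 16 mm, on the draining mat (a flat dark rubber mat, 250 x 130 x 4 mm) crosswise off one end of the fresh stone; origin at the centre of its underside. Leave it alone.
- kitchen_knife: kitchen knife, 260 mm long, lying on a chopping board 18 mm thick; origin between handle and blade, x towards the point. Leave it alone.
- tumbler: glass tumbler standing upside down, 74 mm across, 108 mm high; origin at the centre of its foot. Leave it alone.
- dish_brush: round-headed wooden dish brush, 225 mm long, lying on the worktop; origin under its middle. Leave it alone.

How it is judged (in metres and radians):
On the way, in this order (a step that is already met when the one before it is completed fails the run):
1. the clamp lever is swung up, open (past 1.3 rad) (value of joint clamp_lever above 1.3 rad), for 0.2 s.
2. the worn stone lies flat in the tray, released (x of worn_stone in the frame of tray between -0.125 and 0.125 m and y of worn_stone in the frame of tray between -0.07 and 0.07 m and z of worn_stone in the frame of tray between -0.001 and 0.006 m and angle between worn_stone's own z axis and vertical below 0.06 rad and contact force between worn_stone and the fingers below 0.3 N and linear speed of worn_stone below 0.02 m/s), for 0.2 s.
3. the fresh stone lies flat and square in the open holder's bed, released (x of fresh_stone in the frame of stone_bed between -0.003 and 0.012 m and y of fresh_stone in the frame of stone_bed between -0.008 and 0.008 m and z of fresh_stone in the frame of stone_bed between -0.003 and 0.003 m and angle between fresh_stone's own z axis and vertical below 0.06 rad and angle between the x axis of fresh_stone and the x axis of stone_bed, either way round below 0.09 rad and contact force between fresh_stone and the fingers below 0.3 N and linear speed of fresh_stone below 0.02 m/s and value of joint clamp_lever above 1 rad), for 0.2 s.
4. the lever is swung fully down, clamping the fresh stone (x of fresh_stone in the frame of stone_bed between -0.003 and 0.003 m and y of fresh_stone in the frame of stone_bed between -0.008 and 0.008 m and z of fresh_stone in the frame of stone_bed between -0.003 and 0.003 m and angle between fresh_stone's own z axis and vertical below 0.06 rad and angle between the x axis of fresh_stone and the x axis of stone_bed, either way round below 0.09 rad and value of joint clamp_lever below 0.12 rad and contact force between fresh_stone and clamp_jaw above 2 N), for 0.2 s.
At the end, for the whole second after the job is handed in: Lever down (within 0.12 rad of shut), its jaw pressing on the fresh stone (over 2 N); fresh stone flat and square in the bed (3 mm lengthwise and in height, 8 mm sideways, 0.09 rad); worn stone right side up, flat on the tray's floor inside the rim; both released and at rest (all of step 2 and all of step 4 and contact force between fresh_stone and the fingers below 0.3 N and linear speed of fresh_stone below 0.02 m/s); the robot touches nothing.
It fails at once if a stone let fall (out of the fingers and faster than 0.5 m/s, a drop of over 13 mm) ((linear speed of fresh_stone above 0.5 m/s and contact force between fresh_stone and the fingers below 0.3 N) or (linear speed of worn_stone above 0.5 m/s and contact force between worn_stone and the fingers below 0.3 N)).
It fails at once if a stone banged hard (over 100 N) on the holder or tray (contact force between any of fresh_stone, worn_stone and holder above 100 N or contact force between any of fresh_stone, worn_stone and tray above 100 N).
It fails at once if the slip stone, knife, tumbler or brush moved more than 20 mm (distance of any of slip_stone, kitchen_knife, tumbler, dish_brush from where it was at the start of the episode above 0.02 m).
It also fails if it takes over 72 s, if anything falls off the work surface, if the arm or the gripper's body presses on something with over 40 N, if the wrist force passes 120 N, or if a joint passes its speed limit or range.

ROBOT

A 6-joint arm with a two-finger parallel gripper is mounted at the origin on the work surface. World frame = base frame: x ahead of the robot, y to its left, z up, the work surface at z = 0. Lengths are in mm, angles in rad, forces in N, time in s.
With the tool pointing down it reaches from about 350 to 925 mm from the base axis. Payload 6.4 kg.
Tool frame: the origin (TCP) lies midway between the tips of the shut fingers; the grasp point (between the pads) lies 19 mm behind it; y points along the fingers, x is the direction in which the jaws open and shut, and the axes are right-handed (so a half turn about y gives the same grasp; the last joint's range is limited). The gripper opens to 94 mm and grips with 3 to 60 N. Pads are 16 mm wide; open, the fingers measure 119 mm over their backs; the gripper's body (75 mm by 177 mm) begins 78 mm behind the grasp point.
Start: joints at [-1.296, 0.245, 1.558, -0, 1.339, -0.174], TCP at [282.031, -585.638, 205.455] pointing down, gripper open.
Joint ranges: [-3.13, 3.13], [-1.02, 2.26], [0.13, 2.54], [-0.95, 4.09], [0.21, 2.88], [-2.74, 2.74]. Speed limits (rad/s): [2.57, 2.57, 3.14, 3.14, 3.14, 3.14].

INTERFACE

Orientations are given as a rotation vector (axis times angle).
In Python, from plant import r gives the robot as it stands.
- The arm moves only by the tool servo_tool, never from a script. Its argument "rows" is a list that holds one entry, the list of rows, each a list of 4 numbers: the shift along the world's x, y, z in units of 500 mm (1.0 is 500 mm), then the turn about the world's z in units of 90 degrees (1.0 is 90 degrees). A call has exactly 10 rows; each row is the pose to reach, as a shift and turn from the pose commanded when the call began; what a row does not reach only later rows make up. A row lasts 1/10 s, in which the tool goes at most 50 mm and 8.59 degrees, less where a joint would pass 70% of its speed; a pose out of reach is approached as far as the arm can. A call with a number of a shift or a turn outside -1 to 1 is refused whole. A call with a gripper value outside its range is refused whole. "grip" is the opening, from 0 (shut) to 1 (fully open), set as the call begins (left out, the last holds). The fingers move at their own pace and stop on an object; "newtons" is the grip in N (left out, the last holds). Time passes only in rows, so rows that repeat a pose let the fingers close, or fill a call up. It gives the time, the measured TCP pose, the force and the opening at its end, in the units of the state.
- r.sense(): the state, without advancing time (a new reading comes with each control period).
- r.snapshot(name): name is "scene" or "side" or "wrist"; returns (picture, depth): 420x560x3 uint8, red, green, blue; 420x560 float32, mm along the optical axis (not along the pixel's ray), 0 where there is no reading.
- r.get_calibration(name): a dict with "fx", "fy", "cx", "cy" (pixels), "xyz" and "attitude" of the camera in the world. Camera axes: x right, y up, looking along -z (the intrinsics and any distortion apply to the point x, -y, -z); pixel columns grow to the right and rows downward; lengths in mm; the calibration is good to about 2 mm. A picture is of the moment at which its call begins: read the wrist's pose just before it. get_calibration takes no time and is no camera call; for the wrist camera it gives the pose at the moment of the call.
- r.hand_in(): hands the job in, once; it reports no verdict.
The state is a dict: "time_s": time; "q": joint angles; "qd": joint speeds; "joint_torque": joint torques, N m; "position": TCP position; "tcp_rot": TCP orientation; "ft_force": force on the tool from outside, world axes, zero at the start; "wrist_torque": the same for the moment, N m; "gripper_width": finger opening in mm.
Only numpy, scipy, OpenCV 4.12 (cv2) and the standard library are available. Lean on these libraries where they do the work, as an engineer would, in place of code of your own. Each camera call takes 0.05 s, during which the arm holds its last target. There are 200 camera calls.

## Working session

There is one attempt and no reset: what is moved stays moved. The work goes in short steps, Python scripts to look and compute and a tool call to move; the robot and the scene stay as the last step left them, time stands still between calls to the robot, and variables do not carry over. Pictures are saved under pics/ and viewed, about 8 in all and at most 12, crops included, and the job is handed in when it is done.

Besides the shell and the picture viewer there is one more tool, called after "Request:" in YAML: its name, and indented under it one key for each argument. servo_tool: Moves the arm, as the interface text tells. Its arguments: {"type":"object","properties":{"rows":{"type":"array","items":{"type":"array","items":{"type":"array","items":{"type":"number","minimum":-1,"maximum":1}}}},"grip":{"type":"number"},"newtons":{"type":"number"}},"required":["rows"]}

```bash
mkdir -p pics; cat > h.py <<'E'
import numpy as np, cv2
from plant import r
from scipy.spatial.transform import Rotation as R
def snap(name, fn):
    c=r.get_calibration(name); im,d=r.snapshot(name)
    cv2.imwrite('pics/'+fn+'.png',im[:,:,::-1]); np.savez('pics/'+fn+'.npz',d=d,im=im,c=np.array(c,dtype=object)); return im,d,c
def load(fn):
    z=np.load('pics/'+fn+'.npz',allow_pickle=True); return z['im'],z['d'],z['c'].item()
def world(c,u,v,d):
    u,v,d=map(np.asarray,(u,v,d))
    p=np.stack([(u-c['cx'])/c['fx']*d,-(v-c['cy'])/c['fy']*d,-d+0*u],-1)
    a=np.array(c['attitude'],float)
    M=a if a.shape==(3,3) else R.from_rotvec(a).as_matrix()
    return p@M.T+np.array(c['xyz'])
def cloud(fn):
    im,d,c=load(fn); v,u=np.mgrid[:d.shape[0],:d.shape[1]]
    return im,d,world(c,u,v,d)
def rect(fn,poly,z0,z1):
    im,d,P=cloud(fn); m=np.zeros(d.shape,np.uint8); cv2.fillPoly(m,[np.array(poly)],1)
    k=(m>0)&(d>0)&(P[...,2]>z0)&(P[...,2]<z1); q=P[k]
    (c,s,a)=cv2.minAreaRect(q[:,:2].astype(np.float32)); return len(q),np.round(c,1),np.round(s,1),round(a,2),np.round(np.percentile(q[:,2],[5,50,95]),1)
E
python3 - <<'E'
from h import *
for n in('scene','side'):
    im,d,c=snap(n,n+'0'); print(n,{k:np.round(v,3).tolist() if not isinstance(v,str) else v for k,v in c.items()})
print(r.sense())
E
```

```text
scene {'fx': 519.251, 'fy': 519.251, 'cx': 285.693, 'cy': 207.104, 'xyz': [1171.909, 110.425, 1131.815], 'attitude': [0.401, 0.488, 1.689]}
side {'fx': 484.046, 'fy': 484.046, 'cx': 276.867, 'cy': 208.444, 'xyz': [337.334, 935.941, 852.532], 'attitude': [0.123, -1.248, -2.647]}
{'time_s': 0.1, 'q': array([-1.29611758e+00,  2.45749873e-01,  1.55886978e+00, -3.11921871e-05,
        1.33868797e+00, -1.74104091e-01]), 'qd': array([ 0.00056796, -0.00276778, -0.00211393,  0.00085331, -0.00018262,
       -0.00067853]), 'joint_torque': array([ 1.01317488e-03, -4.16915810e+01, -3.15525198e+01,  6.86255540e-02,
        3.09972034e-02, -6.51889695e-05]), 'position': array([ 281.86343981, -585.11604057,  204.46394775]), 'tcp_rot': array([-1.38755768,  0.87350956, -0.87139017]), 'ft_force': array([-0.92804798, -0.33899829,  0.06222014]), 'wrist_torque': array([-0.01171715, -0.01135039, -0.00686999]), 'gripper_width': 93.99986278868296}
```

View pics/scene0.png

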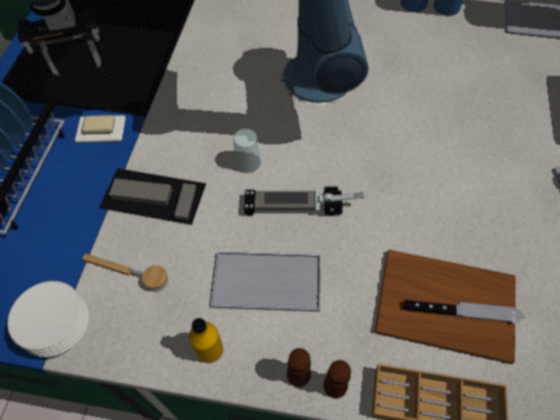

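View pics/side0.png

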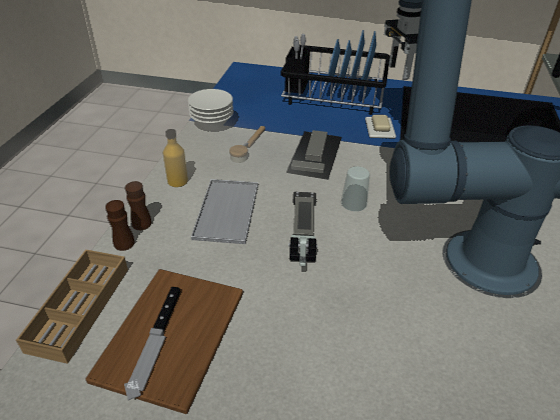

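The scene picture shows the fresh stone at (140,191), the slip stone at (186,200), the holder at (285,201) with the lever tip at (362,196), the tray at (266,281) and the tumbler at (246,150). The side view agrees.

```bash
python3 - <<'E'
from h import *
im,d,P=cloud('scene0')
for n,(u,v) in dict(fresh=(140,191),slip=(186,200),worn=(288,200),tray=(266,281),lever=(362,196),table=(330,260),tumb=(246,135),leverpin=(328,200)).items(): print(n,P[v,u].round(1))
print('fresh',rect('scene0',[(100,168),(176,168),(172,215),(100,215)],18,32))
print('slip',rect('scene0',[(176,180),(205,180),(200,222),(172,218)],14,30))
print('worn',rect('scene0',[(256,185),(315,185),(315,220),(256,220)],32.5,40))
print('holder',rect('scene0',[(235,180),(350,180),(350,225),(235,225)],15,60))
print('lever',rect('scene0',[(344,185),(372,185),(372,210),(344,210)],30,70))
print('tray',rect('scene0',[(205,245),(328,245),(328,318),(205,318)],7,18))
M=cv2.resize(im[170:230,90:380,::-1],None,fx=2.7,fy=2.7,interpolation=cv2.INTER_CUBIC); cv2.imwrite('pics/crop.png',M)
E
```

```text
fresh [ 508.2 -391.3   25.1]
slip [ 510.8 -269.8   17.6]
worn [478.9 -11.   34.9]
tray [690.4 -27.8   2.8]
lever [453.1 169.4  59.7]
table [ 6.096e+02  1.138e+02 -1.000e-01]
tumb [ 346.1 -142.   104.4]
leverpin [465.4  88.   39.5]
fresh (1015, array([ 505.2, -393.9]), array([ 55.4, 151.9]), 0.45, array([20.1, 24.2, 28.1]))
slip (438, array([ 511.8, -272.9]), array([102.2,  35.8]), 2.12, array([15. , 18.5, 22.1]))
worn (862, array([478.1, -18.1]), array([ 53.4, 149. ]), 9.47, array([32.9, 35.1, 38.5]))
holder (2077, array([473.8,   9.8]), array([ 67.9, 266.2]), 9.13, array([24. , 34.4, 46.1]))
lever (121, array([449.1, 150.5]), array([17.4, 49.9]), 8.27, array([43.1, 50.1, 56.8]))
tray (524, array([691. , -26.2]), array([143. , 250.3]), 7.66, array([ 7.2, 10. , 13.9]))
```

View pics/crop.png

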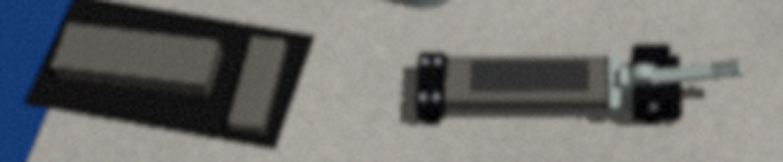

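The crop shows the fresh stone's top at about (135,45) in the crop, and the holder with the jaw at (615,75) and the lever tip at (740,68). The measured sizes match those given.

```bash
python3 - <<'E'
from h import *
s=r.sense(); M=R.from_rotvec(s['tcp_rot']).as_matrix(); print(M.round(3)); print('jaw heading deg',np.degrees(np.arctan2(M[1,0],M[0,0])))
c=r.get_calibration('wrist'); print(c['fx'],np.round(c['xyz'],1), s['position'].round(1)); A=R.from_rotvec(c['attitude']).as_matrix(); print('look',-A[:,2].round(3))
E
```

```text
[[ 0.434 -0.     0.901]
 [-0.901  0.002  0.434]
 [-0.002 -1.     0.   ]]
jaw heading deg -64.28621198950769
326.05229685092485 [ 351.4 -551.   384. ] [ 281.9 -585.1  204.5]
look [-0.239 -0.114 -0.964]
```

Request:
servo_tool:
  rows:
    - [[0.038,0.088,0,0.082],[0.075,0.176,0,0.164],[0.113,0.264,0,0.246],[0.15,0.352,0,0.328],[0.188,0.44,0,0.41],[0.226,0.528,0,0.492],[0.263,0.616,0,0.574],[0.3,0.704,0,0.656],[0.338,0.792,0,0.738],[0.376,0.88,0,0.82]]
  grip: 0.45

```text
time_s: 1.1
position: [470.2, -143.6, 205.3]
tcp_rot: [-1.567, -0.134, 0.134]
ft_force: [1.3, 0.3, 0.7]
gripper_width: 42.1
```

Request:
servo_tool:
  rows:
    - [[-0.005,0.08,0,0],[-0.011,0.16,0,0],[-0.016,0.24,0,0],[-0.022,0.33,0,0],[-0.027,0.41,0,0],[-0.033,0.49,0,0],[-0.04,0.57,0,0],[-0.044,0.61,0,0],[-0.044,0.61,0,0],[-0.044,0.61,0,0]]

```text
time_s: 2.1
position: [447.8, 159.2, 205.1]
tcp_rot: [-1.567, -0.131, 0.132]
ft_force: [-0.1, -0.4, 0.6]
gripper_width: 42.6
```

```bash
cat > look.py <<'E'
import sys
from h import *
s=r.sense(); im,d,c=snap('wrist',sys.argv[1])
M=R.from_rotvec(s['tcp_rot']).as_matrix(); print(s['time_s'],s['position'].round(1),'jaw',np.degrees(np.arctan2(M[1,0],M[0,0])).round(2),s['gripper_width'].round(1),s['ft_force'].round(1))
_,_,P=cloud(sys.argv[1])
# worn
for n,cen,hl,z0,z1 in (('top33-38',(478,-18),90,33,38),('lever',(449,155),33,46,62)):
    k=(d>0)&(np.hypot(P[...,0]-cen[0],P[...,1]-cen[1])<hl)&(P[...,2]>z0)&(P[...,2]<z1)
    q=P[k].astype(np.float32)
    if len(q)>10: print(n,len(q),cv2.minAreaRect(q[:,:2]))
E
python3 look.py w1
```

```text
Traceback (most recent call last):
  File "look.py", line 4, in <module>
    M=R.from_rotvec(s['tcp_rot']).as_matrix(); print(s['time_s'],s['position'].round(1),'jaw',np.degrees(np.arctan2(M[1,0],M[0,0])).round(2),s['gripper_width'].round(1),s['ft_force'].round(1))
                                                                                                                                             ^^^^^^^^^^^^^^^^^^^^^^^^
AttributeError: 'float' object has no attribute 'round'
```

View pics/w1.png

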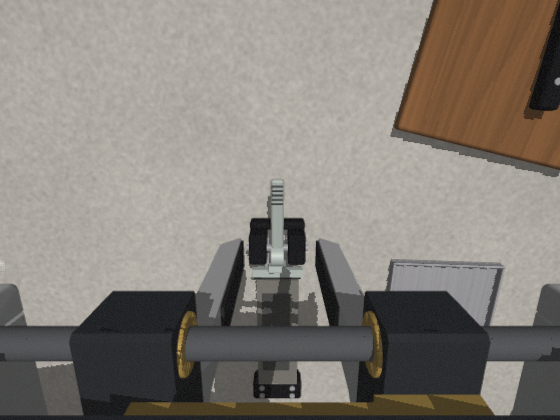

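The wrist view shows the lever from its tip at (277,182) to the cheeks at (278,243), with the stop at (278,385).

```bash
sed -i "s/s\['gripper_width'\].round(1)/round(s['gripper_width'],1)/" look.py; python3 - <<'E'
from h import *
im,d,P=cloud('w1')
for v in (186,195,205,215):
    row=P[v,262:293]; k=row[:,2]>40; print(v,k.sum(),row[k].mean(0).round(1))
k=np.zeros(d.shape,bool); k[210:272,240:315]=1
q=P[k&(P[...,2]>38)&(P[...,2]<52)]; print('cheeks',cv2.minAreaRect(q[:,:2].astype(np.float32)))
k=np.zeros(d.shape,bool); k[280:322,250:308]=1
q=P[k&(P[...,2]>33)&(P[...,2]<40)]; print('worn part',cv2.minAreaRect(q[:,:2].astype(np.float32)), np.median(q[:,2]))
k=np.zeros(d.shape,bool); k[365:402,245:310]=1
q=P[k&(P[...,2]>26)&(P[...,2]<40)]; print('stop',cv2.minAreaRect(q[:,:2].astype(np.float32)), np.median(q[:,2]))
print(rect('w1',[(380,255),(510,255),(510,335),(380,335)],7,18))
E
```

```text
186 13 [443.8 169.3  56.8]
195 13 [445.4 159.5  54.8]
205 13 [447.3 148.   51.6]
215 13 [449.2 136.5  49.3]
cheeks ((452.76025390625, 98.37106323242188), (68.86654663085938, 72.4290771484375), 48.23744583129883)
worn part ((468.2177429199219, 25.94399642944336), (49.57649230957031, 57.7625732421875), 8.502435684204102) 36.52676764126903
stop ((486.9651184082031, -91.60723876953125), (63.95920944213867, 58.42251205444336), 9.312952995300293) 35.063767189604846
(809, array([678.5,  55.3]), array([141.1,  88.1]), 7.17, array([ 7.4, 11.4, 13.3]))
```

Request:
servo_tool:
  rows:
    - [[-0.002,0,-0.08,0],[-0.005,0,-0.16,0],[-0.005,0,-0.24,0],[-0.005,0,-0.3,0],[-0.005,0,-0.33,0],[-0.005,0,-0.348,0],[-0.005,0,-0.348,0],[-0.005,0,-0.348,0],[-0.005,0,-0.348,0],[-0.005,0,-0.348,0]]

```text
time_s: 3.15
position: [446.5, 159.4, 32.5]
tcp_rot: [-1.567, -0.132, 0.129]
ft_force: [-0.5, 0.1, -0.3]
gripper_width: 42.4
```

Request:
servo_tool:
  rows:
    - [[0,0,0,0],[0,0,0,0],[0,0,0,0],[0,0,0,0],[0,0,0,0],[0,0,0,0],[0,0,0,0],[0,0,0,0],[0,0,0,0],[0,0,0,0]]
  grip: 0
  newtons: 20

```text
time_s: 4.15
position: [445.1, 159.4, 31.3]
tcp_rot: [-1.567, -0.13, 0.131]
ft_force: [-4.3, -0.2, 3.8]
gripper_width: 14.0
```

Gripped at 14.0 mm, which is the lever's width. Now the arc.

Request:
servo_tool:
  rows:
    - [[0.001,-0.0061,0.0202,0],[0.0025,-0.0154,0.039,0],[0.0045,-0.0274,0.0562,0],[0.007,-0.0422,0.0712,0],[0.0097,-0.059,0.0836,0],[0.0128,-0.0776,0.0934,0],[0.016,-0.0973,0.0996,0],[0.0194,-0.1178,0.1028,0],[0.0228,-0.1388,0.1026,0],[0.0262,-0.1593,0.0992,0]]

```text
time_s: 5.15
position: [458.6, 79.2, 83.0]
tcp_rot: [-1.566, -0.129, 0.132]
ft_force: [-11.4, 3.8, 14.3]
gripper_width: 10.3
```

Request:
servo_tool:
  rows:
    - [[0,0,0,0],[0,0,0,0],[0,0,0,0],[0,0,0,0],[0,0,0.04,0],[0,0,0.1,0],[0,0,0.18,0],[0,0,0.26,0],[0,0,0.3,0],[0,0,0.3,0]]
  grip: 0.5

```text
time_s: 6.15
position: [460.8, 79.7, 234.8]
tcp_rot: [-1.568, -0.137, 0.125]
ft_force: [-0.0, 0.2, 0.0]
gripper_width: 46.9
```

```bash
python3 look.py w2; python3 -c "
from h import *
snap('scene','s1');im=cv2.imread('pics/s1.png')[165:235,225:385];cv2.imwrite('pics/s1c.png',cv2.resize(im,None,fx=5,fy=5,interpolation=2))
im,d,P=cloud('s1')
k=np.zeros(d.shape,bool);k[160:215,310:375]=1
q=P[k&(P[...,2]>60)&(P[...,2]<125)];print(len(q),q.mean(0) if len(q) else 0,q[q[:,2]>100].mean(0),q[:,2].max())"
```

```text
6.15 [460.8  79.7 234.8] jaw 9.54 46.9 [-0.   0.2  0. ]
70 [462.49735754  92.60098114  96.17762021] [461.13968949  91.27868192 113.17223878] 121.81904396401092Traceback (most recent call last):
  File "look.py", line 10, in <module>
    if len(q)>10: print(n,len(q),cv2.minAreaRect(q[:,:2]))
                                 ~~~~~~~~~~~~~~~^^^^^^^^^
cv2.error: OpenCV(4.12.0) /io/opencv/modules/imgproc/src/convhull.cpp:143: error: (-215:Assertion failed) total >= 0 && (depth == CV_32F || depth == CV_32S) in function 'convexHull'
```

View pics/w2.png

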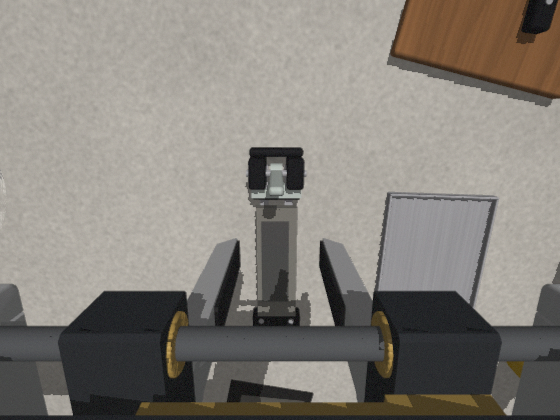

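The wrist view shows the lever upright, with its tip near (277,180), and the jaw at row 200 clear of the worn stone's end at row 207. The grip slipped near the end, so I'll measure the lever angle.

```bash
sed -i "s/P\[k\].astype/P[k].reshape(-1,3).astype/; s/minAreaRect(q\[:,:2\])/minAreaRect(np.ascontiguousarray(q[:,:2]))/" look.py; python3 - <<'E'
from h import *
im,d,P=cloud('w2'); u=np.array([-.1625,.987]); n=np.array([.987,.1625])
S=(P[...,:2]-[474.9,-19.5])@u; T=(P[...,:2]-[474.9,-19.5])@n
for v in range(158,320,3):
    print(v,d[v,277].round(0),S[v,277].round(1),P[v,277,2].round(1),'|',end=' ')
print()
for v in (220,250,280):
    k=[x for x in range(240,315) if 33<P[v,x,2]<40]; print(v,k[0],k[-1],T[v,k[0]].round(1),T[v,k[-1]].round(1),S[v,277].round(1),np.median(P[v,k,2]))
im,d,P=cloud('s1'); S=(P[...,:2]-[474.9,-19.5])@u
k=np.zeros(d.shape,bool);k[160:215,310:375]=1
k&=(P[...,2]>55)&(P[...,2]<125)
for a in range(55,125,10):
    m=k&(P[...,2]>=a)&(P[...,2]<a+10); print(a,m.sum(),S[m].mean().round(1))
E
```

```text
158 411.0 128.8 0.9 | 161 414.0 124.8 -0.8 | 164 382.0 125.5 31.9 | 167 380.0 122.5 34.9 | 170 374.0 120.2 42.7 | 173 359.0 119.3 58.3 | 176 342.0 119.1 76.0 | 179 331.0 118.1 87.8 | 182 317.0 117.8 102.1 | 185 304.0 117.5 115.4 | 188 300.0 115.6 119.9 | 191 301.0 112.8 120.0 | 194 303.0 109.8 119.1 | 197 393.0 85.8 32.1 | 200 427.0 73.9 0.0 | 203 428.0 69.9 0.1 | 206 399.0 73.7 29.2 | 209 393.0 71.8 35.9 | 212 393.0 68.3 36.8 | 215 394.0 64.6 37.1 | 218 395.0 60.9 37.4 | 221 396.0 56.9 36.9 | 224 398.0 52.8 35.9 | 227 398.0 49.3 37.1 | 230 399.0 45.4 37.0 | 233 399.0 41.7 37.6 | 236 402.0 37.5 36.7 | 239 402.0 33.8 37.5 | 242 403.0 29.6 36.8 | 245 404.0 26.0 37.6 | 248 406.0 21.5 36.5 | 251 406.0 17.7 37.0 | 254 407.0 14.0 37.7 | 257 410.0 9.2 36.1 | 260 409.0 5.6 37.3 | 263 410.0 1.8 37.8 | 266 413.0 -3.2 36.0 | 269 413.0 -7.0 36.7 | 272 414.0 -10.8 37.5 | 275 415.0 -14.9 37.7 | 278 416.0 -19.5 37.1 | 281 419.0 -24.3 36.0 | 284 419.0 -28.1 36.8 | 287 420.0 -32.2 37.2 | 290 424.0 -37.9 34.8 | 293 423.0 -41.5 36.1 | 296 424.0 -45.7 36.3 | 299 426.0 -50.2 36.1 | 302 427.0 -54.6 36.2 | 305 428.0 -59.2 35.9 | 308 429.0 -63.4 36.3 | 311 430.0 -68.2 35.9 | 314 432.0 -72.9 35.7 | 317 437.0 -79.4 32.7 | 
220 256 296 -24.3 24.3 58.0 36.13659099819597
250 257 296 -23.6 25.1 18.9 36.64569326663624
280 257 295 -24.2 24.6 -22.3 36.76622416642394
55 7 114.8
65 8 114.6
75 8 112.8
85 11 112.7
95 10 112.8
105 10 112.1
115 18 111.2
```

The lever stands about 0.05 rad past upright (joint about 1.42). The jaw clears by about 9 mm, and my bed frame fits the stone within 1 mm. Now I'll take the worn stone.

Request:
servo_tool:
  rows:
    - [[0.01,-0.07,0,0],[0.02,-0.14,0,0],[0.0288,-0.1986,-0.02,0],[0.0288,-0.1986,-0.1,0],[0.0288,-0.1986,-0.18,0],[0.0288,-0.1986,-0.26,0],[0.0288,-0.1986,-0.33,0],[0.0288,-0.1986,-0.38,0],[0.0288,-0.1986,-0.41,0],[0.0288,-0.1986,-0.4196,0]]
  grip: 1

```text
time_s: 7.25
position: [469.4, -18.6, 17.3]
tcp_rot: [-1.564, -0.125, 0.136]
ft_force: [-0.4, 0.1, 0.0]
gripper_width: 93.8
```

Request:
servo_tool:
  rows:
    - [[0,0,0,0],[0,0,0,0],[0,0,0,0],[0,0,0,0],[0,0,0,0],[0,0,0,0],[0,0,0,0],[0,0,0,0],[0,0,0,0],[0,0,0,0]]
  grip: 0.4
  newtons: 35

```text
time_s: 8.25
position: [473.7, -19.5, 21.7]
tcp_rot: [-1.567, -0.131, 0.129]
ft_force: [1.7, 2.6, 4.3]
gripper_width: 49.8
```

Gripped, but the tips sit flush with the stone's underside. I'll regrip 3 mm higher so the tips stay clear of the tray floor.

Request:
servo_tool:
  rows:
    - [[0,0,0,0],[0,0,0,0],[0,0,0,0],[0,0,0.003,0],[0,0,0.006,0],[0,0,0.006,0],[0,0,0.006,0],[0,0,0.006,0],[0,0,0.006,0],[0,0,0.006,0]]
  grip: 0.62

```text
time_s: 9.25
position: [473.0, -19.6, 24.2]
tcp_rot: [-1.567, -0.13, 0.131]
ft_force: [0.4, 0.5, 0.2]
gripper_width: 58.2
```

Request:
servo_tool:
  rows:
    - [[0,0,0,0],[0,0,0,0],[0,0,0,0],[0,0,0,0],[0,0,0,0],[0,0,0,0],[0,0,0,0],[0,0,0,0],[0,0,0,0],[0,0,0,0]]
  grip: 0.4
  newtons: 35

```text
time_s: 10.25
position: [473.1, -19.6, 24.3]
tcp_rot: [-1.567, -0.13, 0.13]
ft_force: [0.8, -0.2, -1.1]
gripper_width: 49.4
```

```bash
python3 - <<'E'
from h import *
# tray from overhead scene: rim and inner corners
print(rect('scene0',[(205,245),(328,245),(328,318),(205,318)],9,18)); print(rect('w2',[(370,185),(505,185),(505,305),(370,305)],8,18))
im,d,P=cloud('w2')
k=np.zeros(d.shape,bool);k[205:290,400:475]=1
print(np.median(P[k][:,2]))
for v,u in ((194,390),(196,495)): print(P[v,u].round(1))
E
```

```text
(337, array([691., -26.]), array([142.5, 249.9]), 7.76, array([ 9.2, 11.2, 14.2]))
(1040, array([683.4,  20.6]), array([141.4, 157.1]), 7.53, array([ 8.5, 11.7, 13.4]))
3.4297910611537077
[604.1  87.8  11.3]
[740.5 106.8   7. ]
```

Request:
servo_tool:
  rows:
    - [[0,0,0.02,0],[0,0,0.07,0],[0.02,0,0.12,0],[0.07,-0.002,0.15,-0.005],[0.14,-0.004,0.15,-0.01],[0.21,-0.006,0.15,-0.015],[0.28,-0.008,0.15,-0.02],[0.35,-0.01,0.15,-0.02],[0.41,-0.012,0.15,-0.02],[0.432,-0.013,0.15,-0.02]]

```text
time_s: 11.25
position: [691.0, -26.2, 99.6]
tcp_rot: [-1.568, -0.106, 0.105]
ft_force: [0.2, 0.5, -2.2]
gripper_width: 49.7
```

Request:
servo_tool:
  rows:
    - [[0,0,-0.02,0],[0,0,-0.06,0],[0,0,-0.1,0],[0,0,-0.13,0],[0,0,-0.15,0],[0,0,-0.164,0],[0,0,-0.172,0],[0,0,-0.178,0],[0,0,-0.182,0],[0,0,-0.184,0]]

```text
time_s: 12.25
position: [689.4, -26.2, 7.6]
tcp_rot: [-1.568, -0.106, 0.105]
ft_force: [0.7, 0.3, -2.6]
gripper_width: 49.7
```

Request:
servo_tool:
  rows:
    - [[0,0,-0.001,0],[0,0,-0.002,0],[0,0,-0.003,0],[0,0,-0.003,0],[0,0,-0.003,0],[0,0,-0.003,0],[0,0,-0.003,0],[0,0,-0.003,0],[0,0,-0.003,0],[0,0,-0.003,0]]

```text
time_s: 13.25
position: [689.1, -26.1, 5.8]
tcp_rot: [-1.568, -0.106, 0.106]
ft_force: [-0.1, -0.5, -2.0]
gripper_width: 49.8
```

Request:
servo_tool:
  rows:
    - [[0,0,-0.0005,0],[0,0,-0.001,0],[0,0,-0.0015,0],[0,0,-0.002,0],[0,0,-0.002,0],[0,0,-0.002,0],[0,0,-0.002,0],[0,0,-0.002,0],[0,0,-0.002,0],[0,0,-0.002,0]]

```text
time_s: 14.25
position: [689.0, -26.1, 5.3]
tcp_rot: [-1.568, -0.106, 0.106]
ft_force: [-3.8, 1.2, 5.4]
gripper_width: 49.7
```

The stone rests on the tray floor. Release and rise.

Request:
servo_tool:
  rows:
    - [[0,0,0,0],[0,0,0,0],[0,0,0,0],[0,0,0,0],[0,0,0,0],[0,0,0.03,0],[0,0,0.1,0],[0,0,0.19,0],[0,0,0.29,0],[0,0,0.36,0]]
  grip: 0.7

```text
time_s: 15.25
position: [690.3, -26.3, 190.4]
tcp_rot: [-1.57, -0.11, 0.101]
ft_force: [0.5, -0.6, 0.3]
gripper_width: 65.9
```

```bash
python3 - <<'E'
from h import *
s=r.sense(); print(s['time_s'],s['position'],s['ft_force'].round(1))
snap('wrist','w3'); im,d,P=cloud('w3')
k=(d>0)&(abs(P[...,0]-690)<90)&(abs(P[...,1]+26)<110)&(P[...,2]>14.5)&(P[...,2]<22)
q=P[k]; print(len(q),cv2.minAreaRect(q[:,:2].astype(np.float32)),np.percentile(q[:,2],[5,50,95]))
A=np.c_[q[:,:2],np.ones(len(q))]; print('plane',np.linalg.lstsq(A,q[:,2],rcond=None)[0])
E
```

```text
15.25 [690.34886004 -26.30005943 190.38744362] [ 0.5 -0.6  0.3]
5936 ((689.5557861328125, -27.20771026611328), (50.00103759765625, 148.75064086914062), 7.898212909698486) [16.21145148 17.50488346 18.7860546 ]
plane [-1.96737143e-03 -1.04221196e-03  1.88299290e+01]
```

View pics/w3.png

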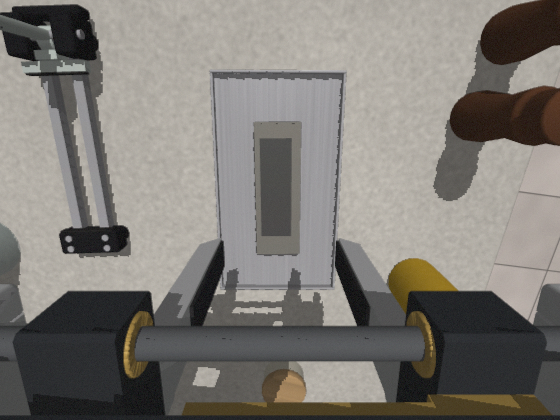

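The worn stone lies flat in the tray, at (277,188) in the wrist view, and the empty holder is at top left. On to the fresh stone.

Request:
servo_tool:
  rows:
    - [[-0.037,-0.074,0,-0.01],[-0.078,-0.155,0,-0.02],[-0.12,-0.237,0,-0.03],[-0.16,-0.318,0,-0.04],[-0.202,-0.4,0,-0.05],[-0.244,-0.482,0,-0.06],[-0.285,-0.563,0,-0.07],[-0.326,-0.645,0,-0.08],[-0.36,-0.712,0,-0.08],[-0.372,-0.736,0,-0.08]]
  grip: 1

```text
time_s: 16.3
position: [501.4, -397.0, 185.7]
tcp_rot: [-1.572, -0.005, 0.004]
ft_force: [-1.2, 0.3, -0.4]
gripper_width: 94.2
```

Request:
servo_tool:
  rows:
    - [[0,0,0,0],[0,0,0,0],[0,0,0,0],[0,0,0,0],[0,0,0,0],[0,0,0,0],[0,0,0,0],[0,0,0,0],[0,0,0,0],[0,0,0,0]]

```text
time_s: 17.3
position: [503.0, -394.1, 184.7]
tcp_rot: [-1.571, -0.007, 0.007]
ft_force: [0.0, 0.6, 0.4]
gripper_width: 94.0
```

```bash
python3 - <<'E'
from h import *
s=r.sense(); M=R.from_rotvec(s['tcp_rot']).as_matrix(); print(s['time_s'],s['position'],np.degrees(np.arctan2(M[1,0],M[0,0])))
snap('wrist','w4'); im,d,P=cloud('w4')
k=(d>0)&(abs(P[...,0]-504)<45)&(abs(P[...,1]+394)<90)&(P[...,2]>22)&(P[...,2]<31)
q=P[k]; print(len(q),cv2.minAreaRect(q[:,:2].astype(np.float32)),np.percentile(q[:,2],[5,50,95]))
k=(d>0)&(abs(P[...,0]-511)<70)&(abs(P[...,1]+273)<35)&(P[...,2]>14)&(P[...,2]<31)
q=P[k]; print(len(q),cv2.minAreaRect(q[:,:2].astype(np.float32)),np.percentile(q[:,2],[5,50,95]))
E
```

```text
17.3 [ 503.00331467 -394.12315524  184.71324838] 0.5072933625990755
6448 ((502.6018371582031, -393.7845458984375), (49.6190185546875, 149.45263671875), 1.5021436214447021) [25.02379354 26.24163829 27.42829991]
3700 ((509.6865234375, -273.63848876953125), (99.2555160522461, 34.272674560546875), 2.4818222522735596) [18.40256058 20.05203902 21.34086475]
```

View pics/w4.png

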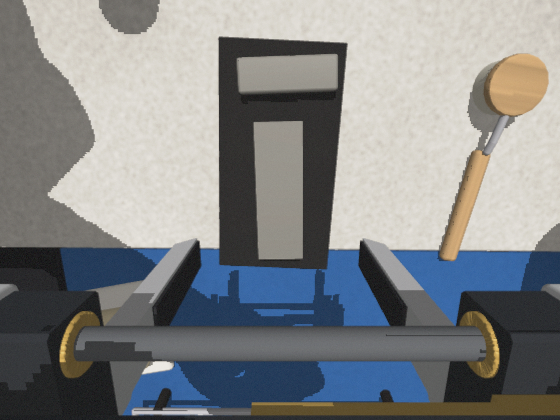

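The fresh stone is centred at (278,190) in the view, with the slip stone clear of it at (288,73) and the brush at right. The measurement gives (502.6, -393.8), turned 1.5°. Descend and grip.

Request:
servo_tool:
  rows:
    - [[0,0,-0.05,0.005],[0,0,-0.12,0.011],[0,0,-0.19,0.011],[0,0,-0.25,0.011],[0,0,-0.3,0.011],[0,0,-0.33,0.011],[0,0,-0.345,0.011],[0,0,-0.35,0.011],[0,0,-0.3534,0.011],[0,0,-0.3534,0.011]]

```text
time_s: 18.35
position: [503.7, -394.7, 9.2]
tcp_rot: [-1.572, -0.022, 0.02]
ft_force: [-0.3, -0.1, 0.6]
gripper_width: 94.0
```

Request:
servo_tool:
  rows:
    - [[0,0,0,0],[0,0,0,0],[0,0,0,0],[0,0,0,0],[0,0,0,0],[0,0,0,0],[0,0,0,0],[0,0,0,0],[0,0,0,0],[0,0,0,0]]
  grip: 0.4
  newtons: 45

```text
time_s: 19.35
position: [502.9, -394.1, 8.1]
tcp_rot: [-1.571, -0.02, 0.021]
ft_force: [-0.5, -0.9, 1.1]
gripper_width: 49.7
```

Request:
servo_tool:
  rows:
    - [[0,0,0.02,0],[0,0,0.07,0],[0,0,0.12,0],[0,0.02,0.16,0],[-0.005,0.07,0.18,0.01],[-0.01,0.14,0.18,0.02],[-0.016,0.21,0.18,0.03],[-0.021,0.28,0.18,0.04],[-0.027,0.35,0.18,0.05],[-0.032,0.42,0.18,0.06]]

```text
time_s: 20.35
position: [486.3, -182.3, 97.8]
tcp_rot: [-1.568, -0.094, 0.095]
ft_force: [0.3, 0.2, -5.1]
gripper_width: 49.7
```

Request:
servo_tool:
  rows:
    - [[-0.005,0.07,0,0.01],[-0.01,0.14,0,0.02],[-0.016,0.21,0,0.027],[-0.021,0.27,0,0.027],[-0.025,0.315,0,0.027],[-0.026,0.337,0,0.027],[-0.026,0.337,0,0.027],[-0.026,0.337,0,0.027],[-0.026,0.337,0,0.027],[-0.026,0.337,0,0.027]]

```text
time_s: 21.35
position: [474.2, -16.5, 98.1]
tcp_rot: [-1.567, -0.127, 0.127]
ft_force: [0.6, -0.0, -4.2]
gripper_width: 49.4
```

```bash
python3 - <<'E'
from h import *
s=r.sense(); M=R.from_rotvec(s['tcp_rot']).as_matrix(); print(s['time_s'],s['position'],np.degrees(np.arctan2(M[1,0],M[0,0])),s['ft_force'].round(1))
snap('wrist','w5'); snap('side','d5'); im,d,P=cloud('w5')
u=np.array([-.1625,.987]); n=np.array([.987,.1625]); S=(P[...,:2]-[474.7,-19.5])@u; T=(P[...,:2]-[474.7,-19.5])@n
b=s['position'][2]-4; print('top expected',b+22)
k=(d>0)&(abs(S)<95)&(abs(T)<35)&(abs(P[...,2]-b-22)<4); q=np.c_[S[k],T[k]].astype(np.float32); print('stone S,T',cv2.minAreaRect(q))
k=(d>0)&(S>78)&(S<100)&(abs(T)<40)&(P[...,2]>26)&(P[...,2]<38); print('jaw',k.sum(),np.percentile(S[k],[1,5,50,99]) if k.any() else '')
A=cv2.resize(im[100:300,200:360,::-1],None,fx=2.5,fy=2.5,interpolation=2); e=load('d5')[0][180:280,240:370,::-1]; B=cv2.resize(e,(0,0),fx=3,fy=3,interpolation=2)
h=max(A.shape[0],B.shape[0]); o=np.zeros((h,A.shape[1]+B.shape[1],3),np.uint8); o[:A.shape[0],:A.shape[1]]=A; o[:B.shape[0],A.shape[1]:]=B; cv2.imwrite('pics/c5.png',o); print(o.shape)
E
```

```text
21.35 [474.20115302 -16.48433967  98.07962889] 9.253100715187507 [ 0.6 -0.  -4.2]
top expected 116.07962889453543
stone S,T ((2.5783462524414062, -0.05055999755859375), (150.51097106933594, 69.9105453491211), 0.09113901853561401)
jaw 1540 [83.09815911 83.76027656 89.34160156 98.12695556]
(500, 790, 3)
```

View pics/c5.png

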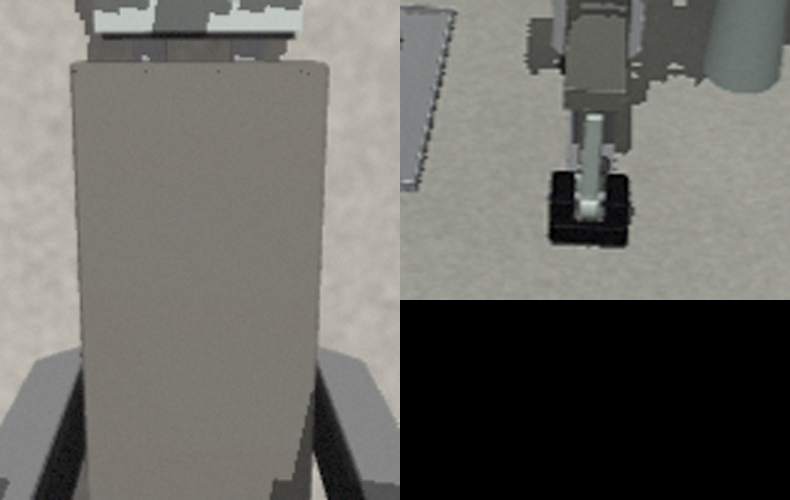

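The stone is square above the bed (left crop, jaw edge at the top), and the lever stays upright (side crop). The stone needs +1.5 mm along the bed, then it can go down.

Request:
servo_tool:
  rows:
    - [[0,0.003,-0.01,0],[0,0.003,-0.03,0],[0,0.003,-0.06,0],[0,0.003,-0.085,0],[0,0.003,-0.105,0],[0,0.003,-0.12,0],[0,0.003,-0.13,0],[0,0.003,-0.135,0],[0,0.003,-0.138,0],[0,0.003,-0.14,0]]

```text
time_s: 22.45
position: [474.4, -14.2, 28.3]
tcp_rot: [-1.567, -0.129, 0.127]
ft_force: [-0.5, 0.5, -3.4]
gripper_width: 50.1
```

Request:
servo_tool:
  rows:
    - [[0,0,-0.001,0],[0,0,-0.002,0],[0,0,-0.003,0],[0,0,-0.003,0],[0,0,-0.003,0],[0,0,-0.003,0],[0,0,-0.003,0],[0,0,-0.003,0],[0,0,-0.003,0],[0,0,-0.003,0]]

```text
time_s: 23.45
position: [474.0, -14.1, 26.6]
tcp_rot: [-1.567, -0.128, 0.128]
ft_force: [0.2, -1.1, -3.6]
gripper_width: 49.6
```

Request:
servo_tool:
  rows:
    - [[0,0,-0.0005,0],[0,0,-0.001,0],[0,0,-0.0015,0],[0,0,-0.002,0],[0,0,-0.0022,0],[0,0,-0.0022,0],[0,0,-0.0022,0],[0,0,-0.0022,0],[0,0,-0.0022,0],[0,0,-0.0022,0]]

```text
time_s: 24.45
position: [474.1, -14.1, 26.0]
tcp_rot: [-1.567, -0.128, 0.128]
ft_force: [-4.3, 0.7, 4.3]
gripper_width: 49.3
```

Request:
servo_tool:
  rows:
    - [[0,0,0,0],[0,0,0,0],[0,0,0,0],[0,0,0,0],[0,0,0,0],[0,0,0.03,0],[0,0,0.1,0],[0,0,0.19,0],[0,0,0.29,0],[0,0,0.36,0]]
  grip: 0.7

```text
time_s: 25.45
position: [474.9, -14.3, 209.0]
tcp_rot: [-1.568, -0.131, 0.125]
ft_force: [0.3, -0.2, 0.6]
gripper_width: 65.7
```

```bash
cat > chk.py <<'E'
import sys
from h import *
s=r.sense(); print(s['time_s'],s['position'],s['ft_force'].round(1))
f=sys.argv[1]; snap('wrist',f); snap('scene',f+'s')
u=np.array([-.1625,.987]); n=np.array([.987,.1625])
for g in (f,f+'s'):
    im,d,P=cloud(g); S=(P[...,:2]-[474.7,-19.5])@u; T=(P[...,:2]-[474.7,-19.5])@n
    k=(d>0)&(abs(S)<95)&(abs(T)<35)&(abs(P[...,2]-44)<4); q=np.c_[S[k],T[k]].astype(np.float32)
    if len(q)>5: print(g,'stone S,T',cv2.minAreaRect(q),np.median(P[k][:,2]))
    k=(d>0)&(S>70)&(S<105)&(abs(T)<36)&(P[...,2]>26)&(P[...,2]<36); print('jaw',k.sum(),np.percentile(S[k],[1,5,50,99]) if k.any() else '')
    for a in range(40,125,10):
        m=(d>0)&(abs(T)<9)&(S>80)&(S<210)&(P[...,2]>=a)&(P[...,2]<a+10); print((a,int(m.sum()),round(float(np.median(S[m])),1)) if m.any() else '',end=' ')
    print()
E
python3 chk.py w6
```

```text
25.45 [474.89020147 -14.2736186  208.96243963] [ 0.3 -0.2  0.6]
w6 stone S,T ((5.566680908203125, 0.6284046173095703), (50.090335845947266, 148.4200439453125), 89.96333312988281) 44.24921023035395
jaw 744 [ 83.68925405  83.68995826  89.75373441 104.57039071]
(40, 99, 99.3) (50, 9, 110.6)   (80, 1, 111.3) (90, 14, 108.1) (100, 3, 107.7) (110, 170, 111.2) (120, 71, 112.4) 
w6s stone S,T ((12.358062744140625, 2.430370330810547), (53.29771041870117, 165.14254760742188), 89.90482330322266) 43.06578953069652
jaw 134 [ 72.54185354  77.09344106  88.91485276 104.4211103 ]
(40, 8, 97.7) (50, 7, 114.5) (60, 7, 116.3) (70, 7, 115.1) (80, 6, 113.1) (90, 4, 111.6) (100, 10, 112.0) (110, 20, 110.4) (120, 2, 113.5)
```

The fresh stone is down in the bed at +5.6 mm, square, with its top at z 44. Next I'll put the closed fingers on the stone side of the lever and work out the closing arc.

Request:
servo_tool:
  rows:
    - [[-0.008,0.05,0,0],[-0.018,0.11,0,0],[-0.027,0.16,0,0],[-0.0288,0.1728,0,0],[-0.0288,0.1728,-0.05,0],[-0.0288,0.1728,-0.12,0],[-0.0288,0.1728,-0.18,0],[-0.0288,0.1728,-0.21,0],[-0.0288,0.1728,-0.2186,0],[-0.0288,0.1728,-0.2186,0]]
  grip: 0
  newtons: 20

```text
time_s: 26.55
position: [459.2, 71.9, 95.4]
tcp_rot: [-1.567, -0.126, 0.129]
ft_force: [-0.3, -0.2, 0.6]
gripper_width: 0.7
```

```bash
python3 - <<'E'
import numpy as np
f=lambda p:np.array([116.5+62*np.cos(p)-4.5*np.sin(p)-8,36+62*np.sin(p)+4.5*np.cos(p)])
for a,b in((1.75,.95),(.95,.2)):
    for p in np.linspace(a,b,11)[1:]:
        s,z=f(p)-f(a); print([round(float(v),4) for v in (-.1625*s/500,.987*s/500,z/500,0)],end=', ')
    print()
E
```

```text
[-0.0016, 0.0096, 0.0021, 0.0], [-0.0032, 0.0193, 0.0034, 0.0], [-0.0048, 0.0291, 0.0039, 0.0], [-0.0064, 0.0389, 0.0036, 0.0], [-0.008, 0.0487, 0.0026, 0.0], [-0.0096, 0.0583, 0.0007, 0.0], [-0.0112, 0.0678, -0.0019, 0.0], [-0.0127, 0.077, -0.0053, 0.0], [-0.0142, 0.0859, -0.0095, 0.0], [-0.0156, 0.0945, -0.0143, 0.0], 
[-0.0013, 0.0077, -0.0052, 0.0], [-0.0025, 0.0149, -0.0109, 0.0], [-0.0036, 0.0218, -0.0171, 0.0], [-0.0046, 0.0281, -0.0239, 0.0], [-0.0056, 0.0339, -0.0311, 0.0], [-0.0065, 0.0392, -0.0388, 0.0], [-0.0072, 0.0439, -0.0468, 0.0], [-0.0079, 0.048, -0.0551, 0.0], [-0.0085, 0.0514, -0.0638, 0.0], [-0.0089, 0.0542, -0.0726, 0.0],
```

Request:
servo_tool:
  rows:
    - [[-0.0016,0.0096,0.0021,0],[-0.0032,0.0193,0.0034,0],[-0.0048,0.0291,0.0039,0],[-0.0064,0.0389,0.0036,0],[-0.008,0.0487,0.0026,0],[-0.0096,0.0583,0.0007,0],[-0.0112,0.0678,-0.0019,0],[-0.0127,0.077,-0.0053,0],[-0.0142,0.0859,-0.0095,0],[-0.0156,0.0945,-0.0143,0]]

```text
time_s: 27.55
position: [451.8, 119.9, 88.9]
tcp_rot: [-1.567, -0.128, 0.128]
ft_force: [1.6, -2.9, 1.1]
gripper_width: 0.1
```

Request:
servo_tool:
  rows:
    - [[-0.0013,0.0077,-0.0052,0],[-0.0025,0.0149,-0.0109,0],[-0.0036,0.0218,-0.0171,0],[-0.0046,0.0281,-0.0239,0],[-0.0056,0.0339,-0.0311,0],[-0.0065,0.0392,-0.0388,0],[-0.0072,0.0439,-0.0468,0],[-0.0079,0.048,-0.0551,0],[-0.0085,0.0514,-0.0638,0],[-0.0089,0.0542,-0.0726,0]]

```text
time_s: 28.55
position: [447.4, 146.7, 52.5]
tcp_rot: [-1.567, -0.128, 0.128]
ft_force: [-1.2, -5.5, 13.6]
gripper_width: 0.4
```

Request:
servo_tool:
  rows:
    - [[0,0,-0.001,0],[0,0,-0.002,0],[0,0,-0.003,0],[0,0,-0.004,0],[0,0,-0.004,0],[0,0,-0.004,0],[0,0,-0.004,0],[0,0,-0.004,0],[0,0,-0.004,0],[0,0,-0.004,0]]

```text
time_s: 29.55
position: [447.6, 146.6, 52.3]
tcp_rot: [-1.567, -0.127, 0.129]
ft_force: [-5.6, -2.6, 16.6]
gripper_width: 0.2
```

Request:
servo_tool:
  rows:
    - [[0,0,-0.002,0],[0,0,-0.004,0],[0,0,-0.006,0],[0,0,-0.007,0],[0,0,-0.007,0],[0,0,-0.007,0],[0,0,-0.007,0],[0,0,-0.007,0],[0,0,-0.007,0],[0,0,-0.007,0]]

```text
time_s: 30.55
position: [447.9, 146.8, 51.4]
tcp_rot: [-1.567, -0.127, 0.131]
ft_force: [-15.2, -4.0, 37.9]
gripper_width: 0.4
```

Request:
servo_tool:
  rows:
    - [[0,0,0.01,0],[0,0,0.04,0],[0,0,0.1,0],[0,-0.04,0.18,0],[0,-0.1,0.26,0],[0,-0.12,0.3,0],[0,-0.12,0.3,0],[0,-0.12,0.3,0],[0,-0.12,0.3,0],[0,-0.12,0.3,0]]

```text
time_s: 31.55
position: [446.2, 87.4, 195.2]
tcp_rot: [-1.566, -0.126, 0.132]
ft_force: [-0.1, -0.6, -0.3]
gripper_width: 0.4
```

```bash
python3 chk.py w7; python3 - <<'E'
from h import *
im,d,P=cloud('w7'); u=np.array([-.1625,.987]); n=np.array([.987,.1625])
S=(P[...,:2]-[474.7,-19.5])@u; T=(P[...,:2]-[474.7,-19.5])@n
k=(d>0)&(S>148)&(S<198)&(abs(T)<7)&(P[...,2]>35)&(P[...,2]<80)
p=np.polyfit(S[k],P[k][:,2],1); print('lever slope rad',np.arctan(p[0]),'z at S=181',np.polyval(p,181),'smax',S[k].max(),k.sum())
im1,d1,P1=cloud('w1'); S1=(P1[...,:2]-[474.7,-19.5])@u; T1=(P1[...,:2]-[474.7,-19.5])@n
k=(d1>0)&(S1>148)&(S1<198)&(abs(T1)<7)&(P1[...,2]>35)&(P1[...,2]<80); p=np.polyfit(S1[k],P1[k][:,2],1); print('start slope',np.arctan(p[0]),np.polyval(p,181))
E
```

```text
31.55 [446.20035731  87.38799565 195.16464556] [-0.1 -0.6 -0.3]
w7 stone S,T ((26.502273559570312, 5.559074401855469), (50.07225799560547, 137.74176025390625), 83.30594635009766) 44.13789013411957
jaw 641 [73.98038788 74.21585458 80.27441798 94.3781434 ]
(40, 924, 125.4) (50, 597, 179.9)        
w7s stone S,T ((9.604652404785156, 3.2638473510742188), (54.37203598022461, 170.5443878173828), 89.71141815185547) 42.86873243443142
jaw 122 [ 73.0158777   75.39988995  81.45966619 104.13144928]
(40, 143, 133.0) (50, 65, 181.1)        
lever slope rad 0.2139828008961455 z at S=181 54.78954891972193 smax 197.27473068378205 747
start slope 0.19904743419400692 53.814576883536134
```

View pics/w7.png

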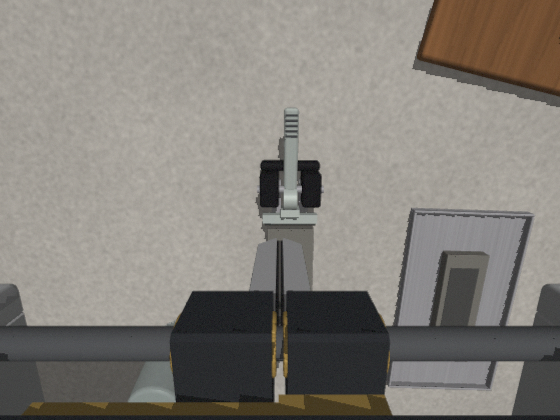

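The lever is down (slope 0.21 rad against 0.20 at the start, tip at (291,112)). The jaw is shut on the stone at (290,218), and the worn stone is still in the tray. One last measurement of the whole stone from straight above.

Request:
servo_tool:
  rows:
    - [[0.01,-0.04,0.01,0],[0.03,-0.1,0.02,0],[0.045,-0.16,0.02,0],[0.056,-0.2,0.02,0],[0.056,-0.2,0.02,0],[0.056,-0.2,0.02,0],[0.056,-0.2,0.02,0],[0.056,-0.2,0.02,0],[0.056,-0.2,0.02,0],[0.056,-0.2,0.02,0]]
  grip: 0.7

```text
time_s: 32.65
position: [475.3, -12.9, 207.2]
tcp_rot: [-1.567, -0.129, 0.128]
ft_force: [-0.5, -0.5, 0.6]
gripper_width: 66.1
```

```bash
python3 chk.py w8
```

```text
32.65 [475.30256598 -12.88105507 207.23275902] [-0.5 -0.5  0.6]
w8 stone S,T ((9.517677307128906, 0.6569728851318359), (50.0732536315918, 169.18609619140625), 89.96934509277344) 44.22672293158445
jaw 625 [75.10380481 75.13735374 80.24313428 98.34382872]
(40, 1124, 126.8) (50, 524, 174.1)        
w8s stone S,T ((9.56048583984375, 2.8383846282958984), (170.8549041748047, 53.69593048095703), 0.05704431235790253) 43.099812173437385
jaw 115 [ 72.56006403  75.16637461  81.00811028 102.21706302]
(40, 142, 134.8) (50, 62, 180.3) (60, 1, 180.4)
```

The stone's rear end is at -75.1 mm, which is the stop. The jaw face is at +75.1 mm, and the sides are square and centred (0.7 mm). Handing in.

```bash
python3 -c "
from plant import r
print(r.hand_in())"
```

```text
the job is handed in; nothing more can be done
None
```

The stone change is done and handed in at about 33 s of the 72 s limit. No verdict was reported, so success rests on my own measurements.

**What I did:** I pinched the lever and swung it up, then moved the worn stone to the tray. I laid the fresh stone in the bed and pushed the lever down with closed fingers until it met its stop. The final press was about 38 N in z at the wrist.

**Last checks:**

| Item | Measured | Allowed |
|---|---|---|
| Lever, open | about 1.42 rad | above 1.3 rad |
| Lever, shut | slope 0.21 rad, so the joint is at about 0.01 to 0.03 rad | below 0.12 rad |
| Fresh stone, lengthwise | rear end at -75.1 mm (stop at -75), jaw face at +75.1 mm | within 3 mm |
| Fresh stone, sideways | 0.7 mm off centre, square to under 0.01 rad by the wrist camera | 8 mm, 0.09 rad |
| Fresh stone, top height | 44.2 mm (44 expected) | within 3 mm |
| Worn stone | flat near the tray's centre, top at 17.5 mm (17 expected) | on the tray floor, inside the rim |

**What disagreed or was not checked:**
- **Grip slip:** The pinch slipped near the top of the opening swing, with the width falling from 14 to 10 mm. The lever therefore stopped at about 1.42 rad, short of its 1.7 stop.
- **First worn-stone grip:** It sat about 3 mm too low, so I regripped higher before lifting.
- **Camera offset:** The fixed scene camera read sideways positions 2 to 3 mm off the wrist camera; I relied on the wrist camera.
- **Clamping force:** The jaw's force on the stone could not be measured. I inferred it from the jaw and stop positions.
- **Other objects:** I did not re-measure the slip stone, knife, tumbler or brush at the end. I kept the arm clear of them and felt no unexpected contact.

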